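# Work the sequence lock and pull out the lunch tray

### The arm

A 6-joint arm with a two-finger parallel gripper is mounted at the origin on the work surface. World frame = base frame: x ahead of the robot, y to its left, z up, the work surface at z = 0. Lengths are in mm, angles in rad, forces in N, time in s.
With the tool pointing down it reaches from about 350 to 725 mm from the base axis. Payload 6 kg.
Tool frame: the origin (TCP) lies at the very end of the fingers, on their centre line; the grasp point (between the pads) lies 19 mm behind it; z points along the fingers, y is the line along which they close (so a half turn about z gives the same grasp; the last joint's range is limited). The gripper opens to 85 mm and grips with 20 to 120 N. Pads are 22 mm wide; open, the fingers measure 114 mm over their backs; the gripper's body (76 mm by 85 mm) begins 54 mm behind the grasp point. The pads swing forward as they close: fully open they stand 13 mm farther back than shut.
Start: joints at [-0.79, 0.04, 0.085, 0, -1.615, -0.334], TCP at [259.254, -541.074, 231.261] pointing down, gripper open.
Joint ranges: [-2.56, 2.56], [-1.29, 2.01], [-1.08, 1.49], [-3.29, 1.98], [-2.81, -0.18], [-2.99, 2.99]. Speed limits (rad/s): [2.57, 2.57, 3.01, 3.14, 3.14, 3.14].

### API

Orientations are given as a 3x3 rotation matrix whose columns are the frame's x, y, z axes.
In Python, from station import ctrl gives the robot as it stands.
- The arm moves only by the shell command python3 -m jog 'ROWS'. ROWS is JSON, a list of rows, each a list of 7 numbers: the shift along the tool's x, y, z in units of 50 mm (1.0 is 50 mm), then the turn, a rotation vector about the tool's x, y, z in units of 5 degrees (1.0 is 5 degrees), then the opening in per cent of the stroke, from 0 (shut) to 100 (fully open). A call has 1 to 12 rows; each row shifts and turns the commanded pose from where the row before left it, along the tool's axes as they then stand; what a row does not reach is not made up. A row lasts 1/8 s, in which the tool goes at most 62.5 mm and 10.7 degrees, less where a joint would pass 70% of its speed; a pose out of reach is approached as far as the arm can. A call with a number of a shift or a turn outside -1 to 1 is refused whole. A call with a gripper value outside its range is refused whole. The fingers move at their own pace and stop on an object; the grip force is fixed at half the most. Time passes only in rows, so rows that do not move let the fingers close. It gives the time, the measured TCP pose, the force, the opening and the grip force at its end, in the units of the state.
- ctrl.sense(): the state, without advancing time (a new reading comes with each control period).
- ctrl.grab_frame(name): name is "scene" or "side" or "wrist"; returns a dict with "color" (400x640x3 uint8, red, green, blue), "K" (3x3 intrinsics, pixels), "xyz" and "attitude" of the camera in the world. Camera axes: x right, y down, z forward; pixel columns grow to the right and rows downward; lengths in mm; the calibration is good to about 2 mm. A picture is of the moment at which its call begins. There is no depth.
- ctrl.hand_in(): hands the job in; it is judged then, once.
The state is a dict: "time": time; "q": joint angles; "joint_velocities": joint speeds; "effort": joint torques, N m; "tcp_pos": TCP position; "tool_rot": TCP orientation; "contact_force": force on the tool from outside, world axes, zero at the start; "moment": the same for the moment, N m; "finger_gap": opening from 0.0 (shut) to 1.0 (fully open); "gripper_force": force on a finger pad.
Only numpy, scipy, OpenCV 4.12 (cv2) and the standard library are available. Lean on these libraries where they do the work, as an engineer would, in place of code of your own. Each camera call takes 0.05 s, during which the arm holds its last target. There are 200 camera calls.

### The job

Unlock the child-proof lunch tray and pull it out: throw all three lock levers fully away from the robot, finding by feel which one is free (they only go in one order, which changes), and ease off any that will not give: never press on a lever with more than 20 N. Then draw the tray gently towards the robot to its stop and let go of it, leaving the levers thrown, nothing in the tray tipped over, and the things around it where they were.

Things in the scene. Friction and masses are not known exactly. Their poses are not given: they have to be found in the camera images.
- unit: the fixed plywood pull-out unit on the bench, 280 mm deep (x), 460 mm wide (y). Origin at bench height; x points away from the robot along the tray's runners, y left, z up (yaw within 0.2 rad of the world's). Left front: lock housing. Right: the tray, between two plywood cheeks 82 mm high, y -247 to 15 mm, with a back panel 102 mm high at x 174 mm.
- lock_top (a point): middle of the flat top of the grey lock housing, 75 mm above the bench, 100 mm (x) by 185 mm (y), on the unit's left front; the three levers rise from it, 60 mm apart. It hides a sequence lock: one lever is free at first; throwing it past 0.65 rad frees a second, that one the third. Which is which changes from start to start and cannot be seen, only felt.
- lever_left (a joint): left lever (seen from the robot), rad: about 0 leaning 0.4 rad towards the robot, 0.8 thrown, leaning 0.4 rad away, on a rubber stop (gives 0.05 rad). Pivot parallel to unit y, at unit x -55, y 165, z 50 mm. Stays where left. Free, it turns with 0.14 N m (1.2 to 3 N at the paddle); blocked, it gives 0.05 rad (6 mm at the tip), then stands firm (0.08 rad at 6 N; stop there); over 20 N is too much.
- lever_left_tip (a point): middle of the top end of the left lever, 115 mm from its pivot, 156 mm above the bench at the start. The top 80 mm is a straight grey plastic paddle, 24 mm wide (unit y), 10 mm thick. Best pushed along the unit's +x with shut fingers from the robot's side.
- lever_middle (a joint): middle lever (seen from the robot), rad: about 0 leaning 0.4 rad towards the robot, 0.8 thrown, leaning 0.4 rad away, on a rubber stop (gives 0.05 rad). Pivot parallel to unit y, at unit x -55, y 105, z 50 mm. Stays where left. Free, it turns with 0.14 N m (1.2 to 3 N at the paddle); blocked, it gives 0.05 rad (6 mm at the tip), then stands firm (0.08 rad at 6 N; stop there); over 20 N is too much.
- lever_middle_tip (a point): middle of the top end of the middle lever, 115 mm from its pivot, 156 mm above the bench at the start. The top 80 mm is a straight grey plastic paddle, 24 mm wide (unit y), 10 mm thick. Best pushed along the unit's +x with shut fingers from the robot's side.
- lever_right (a joint): right lever (seen from the robot), rad: about 0 leaning 0.4 rad towards the robot, 0.8 thrown, leaning 0.4 rad away, on a rubber stop (gives 0.05 rad). Pivot parallel to unit y, at unit x -55, y 45, z 50 mm. Stays where left. Free, it turns with 0.14 N m (1.2 to 3 N at the paddle); blocked, it gives 0.05 rad (6 mm at the tip), then stands firm (0.08 rad at 6 N; stop there); over 20 N is too much.
- lever_right_tip (a point): middle of the top end of the right lever, 115 mm from its pivot, 156 mm above the bench at the start. The top 80 mm is a straight grey plastic paddle, 24 mm wide (unit y), 10 mm thick. Best pushed along the unit's +x with shut fingers from the robot's side.
- tray (a joint): how far the grey plastic tray (260 x 230 x 60 mm, open top, on runners) is pulled out towards the robot, in m: 0 shut, 0.085 at its stop. Bolted shut (2 to 3 mm of play) until all three levers are thrown, then slides with 3 to 8 N.
- tray_handle (a point): the middle of the tray's pull bar: a straight grey bar along the unit's y, 120 mm long, 12 mm thick (unit's x) by 14 mm high, its middle 64 mm above the bench, with a clear gap of 44 mm between bar and tray front, two side arms at its ends. Its pull direction is the unit's -x.
- lunchbox_mid (a point): white lunchbox with grey lid and clips, 94 x 168 x 52 mm, in the left of the tray; its centre. A bystander.
- bottle_mid (a point): turquoise aluminium drink bottle, 66 mm across, 185 mm tall, on the right in the tray (this point 90 mm above its foot); its z is up when it stands; its centre. A bystander.
- snack_cup_mid (a point): white snack cup, 68 mm across, 50 mm high, front right of the tray; its centre. A bystander.
- jar_mid (a point): glass jar, 56 mm across, 85 mm high, on the unit's base board behind the lock housing; its centre. A bystander.
- mug_mid (a point): white mug, 80 mm across, 90 mm high, on the bench to the right; its centre. A bystander.
- tin_mid (a point): round steel tin, 66 mm across, 100 mm high, on the bench to the left; its centre. A bystander.
Mind the look-alikes: they are no part of the job. Leave any black or orange look-alike of the part that bears bottle_mid alone.

How it is judged (in metres and radians):
On the way, in this order (a step that is already met when the one before it is completed fails the run):
1. a first lever is thrown (value of joint any of lever_left, lever_middle, lever_right above 0.7 rad), for 0.1 s.
2. two levers are thrown ((value of joint each of lever_left, lever_middle above 0.7 rad or value of joint each of lever_left, lever_right above 0.7 rad or value of joint each of lever_middle, lever_right above 0.7 rad)), for 0.1 s.
3. all three levers are thrown, the tray still shut (value of joint each of lever_left, lever_middle, lever_right above 0.7 rad and value of joint tray below 0.02 m), for 0.1 s.
At the end, for the whole second after the job is handed in: all three levers beyond 0.70 of their 0.80 rad, the tray pulled out by more than 72 of its 85 mm and at rest, the bottle upright within 0.2 rad (value of joint each of lever_left, lever_middle, lever_right above 0.7 rad and value of joint tray above 0.072 m and velocity of joint tray between -0.02 and 0.02 m/s and angle between bottle_mid's own z axis and vertical below 0.2 rad); the robot touches nothing.
It fails at once if a lever is pressed with more than 20 N (contact force between any of the fingers, the arm and lever_left above 20 N or contact force between any of the fingers, the arm and lever_middle above 20 N or contact force between any of the fingers, the arm and lever_right above 20 N).
It fails at once if the bottle, the snack cup or the lunchbox in the tray is tipped over (angle between any of bottle_mid, snack_cup_mid, lunchbox_mid's own z axis and vertical above 0.5 rad).
It fails at once if the jar, mug or tin is shifted by more than 25 mm (distance of any of jar_mid, mug_mid, tin_mid from where it was at the start of the episode above 0.025 m).
It also fails if it takes over 69 s, if anything falls off the work surface, if the arm or the gripper's body presses on something with over 40 N, if the wrist force passes 120 N, or if a joint passes its speed limit or range.

## Working session

There is one attempt and no reset: what is moved stays moved. The work goes in short steps, Python scripts to look and compute and a shell command to move; the robot and the scene stay as the last step left them, time stands still between calls to the robot, and variables do not carry over. Pictures are saved under pics/ and viewed, at most 10 in all, crops included, and the job is handed in when it is done.

```bash
mkdir -p pics; ls
python3 - <<'E'
from station import ctrl
import cv2,pickle
for n in ("scene","side"):
    f=ctrl.grab_frame(n); pickle.dump(f,open(n+".pkl","wb"))
    cv2.imwrite(f"pics/{n}0.png",f["color"][:,:,::-1]); print(n,f["K"],f["xyz"],f["attitude"])
s=ctrl.sense(); print(s["time"],s["tcp_pos"],s["tool_rot"],s["contact_force"])
E
```

```text
pics
scene [[365.38777355   0.         325.43543638]
 [  0.         365.38777355 197.09050776]
 [  0.           0.           1.        ]] [1152.80456757  -10.69656167  973.45345472] [[ 0.03485522  0.83303768 -0.55211715]
 [ 0.99935908 -0.03356175  0.01245149]
 [-0.00815746 -0.55219728 -0.83367357]]
side [[473.08223035   0.         315.83821047]
 [  0.         473.08223035 197.16366014]
 [  0.           0.           1.        ]] [ 556.42484272  948.6703174  1213.02645108] [[-9.97974096e-01 -4.86194259e-02  4.10348014e-02]
 [-6.36147114e-02  7.72033667e-01 -6.32390058e-01]
 [-9.33806557e-04 -6.33719314e-01 -7.73562512e-01]]
0.1 [ 259.19594642 -540.78198753  230.39366535] [[-9.01826381e-01 -4.32097826e-01 -8.04197963e-04]
 [-4.32098560e-01  9.01825269e-01  1.42060441e-03]
 [ 1.11405967e-04  1.62863132e-03 -9.99998668e-01]] [ 0.10809458 -0.03353017 -0.58415407]
```

View pics/scene0.png

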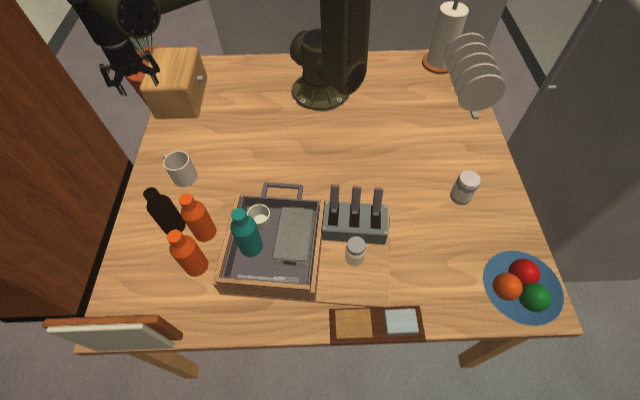

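View pics/side0.png

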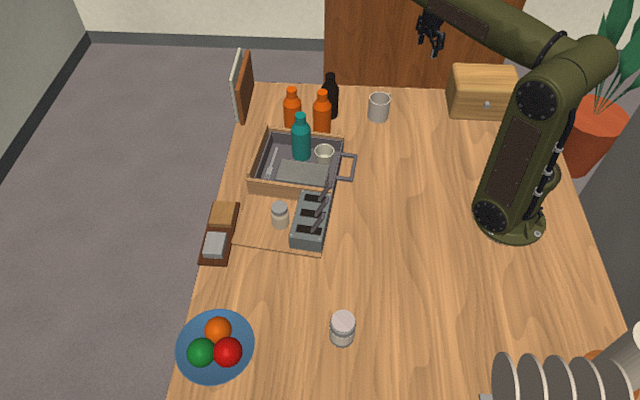

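The scene view shows three levers with tips at about (334,187), (355,188) and (377,190). The pull bar is at (283,185). The turquoise bottle is at (246,235), and its look-alikes are orange at (200,220) and (188,255) and black at (165,212). The side view shows the levers at about (318,200) and the bar at (350,167). Next, one close crop of both views.

Run:
```python
import pickle,cv2,numpy as np
a=pickle.load(open("scene.pkl","rb"))["color"][170:245,250:400]
b=pickle.load(open("side.pkl","rb"))["color"][145:255,270:370]
A=cv2.resize(a,None,fx=5,fy=5,interpolation=cv2.INTER_CUBIC)[:, :750]
cv2.imwrite("pics/cropA.png",A[:,:,::-1])
B=cv2.resize(b,None,fx=5.4,fy=5.4,interpolation=cv2.INTER_CUBIC)
cv2.imwrite("pics/cropB.png",B[:,:,::-1])
```

```text
(no output)
```

View pics/cropA.png

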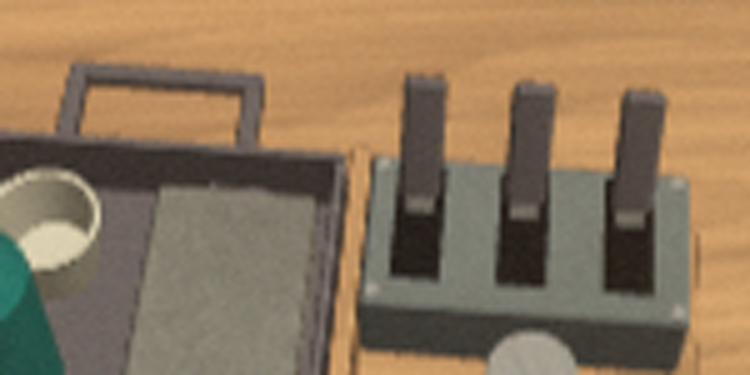

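View pics/cropB.png

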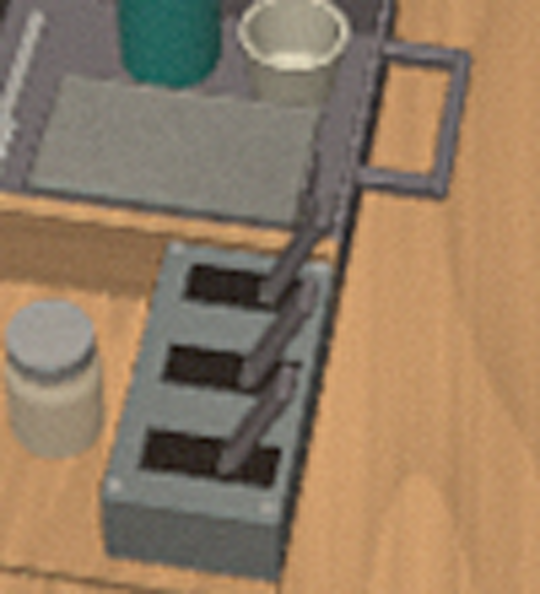

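Crop A: the lever tips are at scene pixels (335,185.5), (357,187.2) and (379,189.2). The bar ends are at (266,184.4) and (301,186), and the housing screws are also visible. Crop B shows the same levers, all leaning towards the robot. I'll cast the rays and cross-check.

```bash
cat > h.py <<'E'
import pickle,numpy as np
F={n:pickle.load(open(n+".pkl","rb")) for n in("scene","side")}
def ray(n,u,v):
    f=F[n];d=np.array(f["attitude"])@np.linalg.inv(f["K"])@[u,v,1];return np.array(f["xyz"]),d
def pl(n,u,v,z):
    o,d=ray(n,u,v);return o+d*(z-o[2])/d[2]
E
python3 - <<'E'
from h import *
np.set_printoptions(precision=1,suppress=True)
A=lambda x,y:(250+x/5,170+y/5)
B=lambda x,y:(270+x/5.4,145+y/5.4)
for k,p,q in(("R",(425,78),(325,215)),("M",(534,88),(308,290)),("L",(644,97),(289,372))): print(k,pl("scene",*A(*p),156),pl("side",*B(*q),156))
S=[pl("scene",*A(*p),75) for p in((385,162),(678,183),(372,289),(680,312))];T=[pl("side",*B(*p),75) for p in((325,265),(267,508),(177,247),(114,485))]
print(np.array(S),np.array(T))
for S in(S,T):
    c=np.mean(S,0);y=S[1]-S[0]+S[3]-S[2];print(c,np.arctan2(-y[0],y[1]))
h=[pl("scene",*A(*p),71) for p in((80,70),(255,79))];g=[pl("side",*B(*p),71) for p in((462,55),(440,187))]
for h in(h,g):
    d=h[1]-h[0];print("bar",h,np.mean(h,0),np.linalg.norm(d),np.arctan2(-d[0],d[1]))
E
```

```text
R [574.7  29.  156. ] [573.2  34.9 156. ]
M [583.8  88.1 156. ] [579.9  88.2 156. ]
L [592.2 147.3 156. ] [587.1 143.8 156. ]
[[576.6   6.6  75. ]
 [597.8 175.6  75. ]
 [660.5  -3.8  75. ]
 [681.7 166.1  75. ]] [[572.8   3.   75. ]
 [596.4 174.4  75. ]
 [659.4  -5.1  75. ]
 [679.8 164.7  75. ]]
[629.1  86.2  75. ] -0.12447204171824042
[627.1  84.3  75. ] -0.12795730559102964
bar [array([ 500.2, -176.1,   71. ]), array([511.2, -69.7,  71. ])] [ 505.7 -122.9   71. ] 106.95802737386602 -0.1033155876627189
bar [array([ 495.2, -175.6,   71. ]), array([507.2, -64.9,  71. ])] [ 501.2 -120.3   71. ] 111.26876702709195 -0.10742058285174064
```

Both views agree to about 4 mm, and the sizes fit (60 mm lever spacing, bar middle at unit y -114, yaw about -0.125). I'll move to just in front of the right lever with the fingers shut.

```bash
cat >> h.py <<'E'
X=np.array([.992,-.125]);Y=np.array([.125,.992]);P=np.array([627,83.5])
def where():
    from station import ctrl
    s=ctrl.sense();d=np.array(s["tcp_pos"])[:2]-P
    R=np.array(s["tool_rot"]);print("t %.2f unit-from-mid-pivot x %.1f y %.1f z %.1f"%(s["time"],d@X,d@Y,s["tcp_pos"][2]),"F_unit",np.round([np.dot(s["contact_force"][:2],X),np.dot(s["contact_force"][:2],Y),s["contact_force"][2]],2),"yaw err deg %.2f"%np.degrees(np.arctan2(R[:2,1]@-X,R[:2,1]@Y)),"tilt",np.round(R[:2,2],3),"gap",round(s["finger_gap"],2))
if __name__=="__main__": where()
E
python3 -m jog '[[-0.84,0.66,0,0,0,0,0],[-0.84,0.66,0,0,0,0,0],[-0.84,0.66,0,0,0,0,0],[-0.84,0.66,0,0,0,0,0],[-0.84,0.66,0,0,0,0,0],[-0.84,0.66,0,0,0,0,0],[-0.84,0.66,0,0,0,0,0],[-0.84,0.66,0,0,0,0,0],[-0.84,0.66,0,0,0,0,0],[-0.84,0.66,0,0,0,0,0],[-0.84,0.66,0,0,0,0,0],[-0.84,0.66,0,0,0,0,0]]'
python3 -m jog '[[0,0,0,0,0,0.94,0],[0,0,0,0,0,0.94,0],[0,0,0,0,0,0.94,0],[0,0,0,0,0,0.94,0],[0,0,0,0,0,0.94,0],[0,0,0,0,0,0.94,0],[0,0,0,0,0,0.94,0],[0,0,0,0,0,0,0]]'
python3 h.py; python3 -c "
from h import *
print(pl('scene',238,213,185),pl('side',301,116,185))"
```

```text
time: 1.6
tcp_pos: [543.0, 35.6, 231.0]
tool_rot: [[-0.902, -0.432, -0.0], [-0.432, 0.902, 0.0], [0.0, 0.0, -1.0]]
contact_force: [0.6, 0.5, 0.1]
finger_gap: 0.001
gripper_force: 0.0
time: 2.6
tcp_pos: [542.5, 33.8, 230.8]
tool_rot: [[-0.992, 0.126, -0.001], [0.126, 0.992, -0.0], [0.001, -0.0, -1.0]]
contact_force: [-0.6, 0.2, 0.7]
finger_gap: 0.002
gripper_force: 0.0
t 2.60 unit-from-mid-pivot x -77.6 y -59.9 z 230.8 F_unit [-0.61  0.08  0.7 ] yaw err deg -0.08 tilt [-0.001 -0.   ] gap 0.0
[ 669.84903832 -220.90234638  185.        ] [ 681.18025257 -230.95605348  185.        ]
```

```bash
python3 -m jog '[[0,0,0.96,0,0,0,0],[0,0,0.96,0,0,0,0],[0,0,0,0,0,0,0]]' >/dev/null; python3 h.py
python3 -m jog '[[-0.12,0,0,0,0,0,0],[-0.12,0,0,0,0,0,0],[0,0,0,0,0,0,0]]' >/dev/null; python3 h.py
python3 -m jog '[[-0.06,0,0,0,0,0,0],[0,0,0,0,0,0,0]]' >/dev/null; python3 h.py
python3 -m jog '[[-0.06,0,0,0,0,0,0],[0,0,0,0,0,0,0]]' >/dev/null; python3 h.py
```

```text
t 2.98 unit-from-mid-pivot x -79.7 y -60.7 z 131.1 F_unit [-0.05 -0.28 -0.01] yaw err deg -0.05 tilt [-0.008 -0.002] gap 0.0
t 3.35 unit-from-mid-pivot x -64.4 y -59.6 z 136.7 F_unit [ 0.25 -0.58 -0.61] yaw err deg -0.13 tilt [0.002 0.001] gap -0.0
t 3.60 unit-from-mid-pivot x -62.3 y -59.8 z 135.5 F_unit [ 0.13 -0.94  0.4 ] yaw err deg -0.12 tilt [0. 0.] gap 0.0
t 3.85 unit-from-mid-pivot x -59.4 y -59.9 z 135.4 F_unit [-1.62 -0.21  1.54] yaw err deg -0.12 tilt [-0.  0.] gap 0.0
```

```bash
python3 -m jog '[[-0.06,0,0,0,0,0,0],[0,0,0,0,0,0,0]]' >/dev/null; python3 h.py
python3 -m jog '[[-0.06,0,0,0,0,0,0],[0,0,0,0,0,0,0]]' >/dev/null; python3 h.py
```

```text
t 4.10 unit-from-mid-pivot x -56.3 y -59.9 z 135.2 F_unit [-1.01 -0.21  0.99] yaw err deg -0.13 tilt [0. 0.] gap -0.0
t 4.35 unit-from-mid-pivot x -53.2 y -59.9 z 135.2 F_unit [-0.69  0.3  -0.19] yaw err deg -0.13 tilt [0. 0.] gap 0.0
```

```bash
python3 -m jog '[[-0.05,0,0,0,0,0,0],[0,0,0,0,0,0,0]]' >/dev/null; python3 h.py
python3 -m jog '[[-0.04,0,0,0,0,0,0],[0,0,0,0,0,0,0]]' >/dev/null; python3 h.py
```

```text
t 4.60 unit-from-mid-pivot x -50.8 y -59.9 z 135.2 F_unit [-0.6  -0.08  0.03] yaw err deg -0.12 tilt [0. 0.] gap -0.0
t 4.85 unit-from-mid-pivot x -48.8 y -59.9 z 135.2 F_unit [-1.31 -0.53  0.43] yaw err deg -0.12 tilt [0. 0.] gap -0.0
```

```bash
python3 -m jog '[[-0.06,0,0,0,0,0,0],[0,0,0,0,0,0,0]]' >/dev/null; python3 h.py
python3 -m jog '[[-0.04,0,0,0,0,0,0],[0,0,0,0,0,0,0]]' >/dev/null; python3 h.py
python3 - <<'E'
from station import ctrl
import cv2
f=ctrl.grab_frame("side");a=f["color"][120:250,250:400]
cv2.imwrite("pics/s1.png",cv2.resize(a,None,fx=4.5,fy=4.5,interpolation=cv2.INTER_CUBIC)[:,:,::-1])
E
```

```text
t 5.10 unit-from-mid-pivot x -45.7 y -59.9 z 135.2 F_unit [-0.64 -0.48  0.27] yaw err deg -0.12 tilt [0. 0.] gap -0.0
t 5.35 unit-from-mid-pivot x -43.8 y -59.9 z 135.2 F_unit [-0.64 -0.52  0.26] yaw err deg -0.12 tilt [0. 0.] gap -0.0
```

View pics/s1.png

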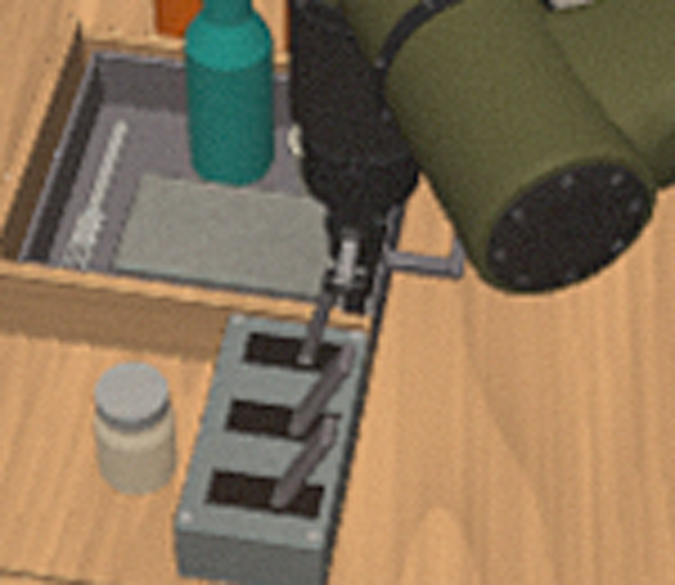

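The right lever has clearly swung, at (330,280) against the others at (350,355) and (328,430), so it is the free one. I'll throw it.

```bash
python3 -m jog '[[-0.1,0,0,0,0,0,0],[-0.1,0,0,0,0,0,0],[-0.1,0,0,0,0,0,0],[-0.1,0,0,0,0,0,0],[-0.1,0,0,0,0,0,0],[0,0,0,0,0,0,0]]' >/dev/null; python3 h.py
python3 -m jog '[[-0.1,0,0,0,0,0,0],[-0.1,0,0,0,0,0,0],[-0.1,0,0,0,0,0,0],[-0.1,0,0,0,0,0,0],[-0.1,0,0,0,0,0,0],[0,0,0,0,0,0,0]]' >/dev/null; python3 h.py
python3 -m jog '[[-0.08,0,0,0,0,0,0],[-0.08,0,0,0,0,0,0],[0,0,0,0,0,0,0]]' >/dev/null; python3 h.py
```

```text
t 6.15 unit-from-mid-pivot x -18.6 y -60.0 z 135.0 F_unit [-0.82  1.01  0.01] yaw err deg -0.13 tilt [-0. -0.] gap -0.0
t 6.90 unit-from-mid-pivot x 6.7 y -60.0 z 135.4 F_unit [-1.49  0.05 -0.24] yaw err deg -0.13 tilt [ 0.001 -0.   ] gap 0.0
t 7.28 unit-from-mid-pivot x 14.4 y -60.0 z 135.3 F_unit [-0.5  -0.34  0.32] yaw err deg -0.12 tilt [0. 0.] gap -0.0
```

```bash
python3 -m jog '[[-0.06,0,0,0,0,0,0],[0,0,0,0,0,0,0]]' >/dev/null; python3 h.py
python3 -m jog '[[-0.04,0,0,0,0,0,0],[0,0,0,0,0,0,0]]' >/dev/null; python3 h.py
```

```text
t 7.53 unit-from-mid-pivot x 17.3 y -60.0 z 135.3 F_unit [-1.22 -0.34  0.11] yaw err deg -0.12 tilt [0. 0.] gap -0.0
t 7.78 unit-from-mid-pivot x 18.8 y -60.0 z 135.1 F_unit [-3.21 -0.05 -1.23] yaw err deg -0.12 tilt [-0.001  0.   ] gap 0.0
```

It's at the stop as predicted (18.8 mm against 19.5). Now back off, go to the middle lever and probe it.

```bash
python3 -m jog '[[0.6,0,0,0,0,0,0],[0.7,0,0,0,0,0,0],[0.7,0,0,0,0,0,0],[0,0.6,0,0,0,0,0],[0,0.6,0,0,0,0,0],[0,0,0,0,0,0,0],[-0.16,0,0,0,0,0,0],[-0.16,0,0,0,0,0,0],[0,0,0,0,0,0,0]]' >/dev/null; python3 h.py
python3 -m jog '[[-0.08,0,0,0,0,0,0],[0,0,0,0,0,0,0]]' >/dev/null; python3 h.py
python3 -m jog '[[-0.08,0,0,0,0,0,0],[0,0,0,0,0,0,0]]' >/dev/null; python3 h.py
```

```text
t 8.90 unit-from-mid-pivot x -64.2 y -0.6 z 135.0 F_unit [-0.67  0.75 -0.25] yaw err deg -0.20 tilt [-0. -0.] gap -0.0
t 9.15 unit-from-mid-pivot x -60.6 y -0.1 z 135.3 F_unit [-0.43  0.61 -0.69] yaw err deg -0.14 tilt [-0. -0.] gap 0.0
t 9.40 unit-from-mid-pivot x -56.8 y 0.1 z 135.6 F_unit [-2.04 -0.55  1.5 ] yaw err deg -0.12 tilt [-0.  0.] gap 0.0
```

```bash
python3 -m jog '[[-0.06,0,0,0,0,0,0],[0,0,0,0,0,0,0]]' >/dev/null; python3 h.py
python3 -m jog '[[-0.05,0,0,0,0,0,0],[0,0,0,0,0,0,0]]' >/dev/null; python3 h.py
```

```text
t 9.65 unit-from-mid-pivot x -54.3 y 0.1 z 136.1 F_unit [-6.63  0.09  6.28] yaw err deg -0.10 tilt [-0.001 -0.   ] gap -0.01
t 9.90 unit-from-mid-pivot x -52.4 y 0.1 z 136.6 F_unit [-11.56  -0.64   9.22] yaw err deg -0.08 tilt [-0.002 -0.   ] gap -0.0
```

The middle lever is blocked (force up to 11.6 N), so I'll ease off and go to the left one.

```bash
python3 -m jog '[[0.2,0,0,0,0,0,0],[0.35,0,0,0,0,0,0],[0,0.6,0,0,0,0,0],[0,0.6,0,0,0,0,0],[0,0,0,0,0,0,0],[-0.16,0,0,0,0,0,0],[-0.16,0,0,0,0,0,0],[0,0,0,0,0,0,0]]' >/dev/null; python3 h.py
python3 -m jog '[[-0.08,0,0,0,0,0,0],[0,0,0,0,0,0,0]]' >/dev/null; python3 h.py
python3 -m jog '[[-0.06,0,0,0,0,0,0],[0,0,0,0,0,0,0]]' >/dev/null; python3 h.py
```

```text
t 10.90 unit-from-mid-pivot x -62.0 y 59.4 z 135.1 F_unit [-0.32  0.39  0.66] yaw err deg -0.20 tilt [-0. -0.] gap -0.0
t 11.15 unit-from-mid-pivot x -58.5 y 59.9 z 135.3 F_unit [ 0.67 -0.52 -0.99] yaw err deg -0.14 tilt [0. 0.] gap -0.0
t 11.40 unit-from-mid-pivot x -55.5 y 60.2 z 135.4 F_unit [ 0.16 -0.9   0.32] yaw err deg -0.12 tilt [0. 0.] gap 0.0
```

```bash
python3 -m jog '[[-0.06,0,0,0,0,0,0],[0,0,0,0,0,0,0]]' >/dev/null; python3 h.py
python3 -m jog '[[-0.05,0,0,0,0,0,0],[0,0,0,0,0,0,0]]' >/dev/null; python3 h.py
```

```text
t 11.65 unit-from-mid-pivot x -52.5 y 60.2 z 135.3 F_unit [-0.91  0.35 -0.03] yaw err deg -0.12 tilt [0. 0.] gap 0.0
t 11.90 unit-from-mid-pivot x -50.0 y 60.2 z 135.2 F_unit [-1.2   0.05  0.91] yaw err deg -0.12 tilt [0. 0.] gap 0.0
```

```bash
python3 -m jog '[[-0.05,0,0,0,0,0,0],[0,0,0,0,0,0,0]]' >/dev/null; python3 h.py
python3 -m jog '[[-0.05,0,0,0,0,0,0],[0,0,0,0,0,0,0]]' >/dev/null; python3 h.py
```

```text
t 12.15 unit-from-mid-pivot x -47.5 y 60.1 z 135.2 F_unit [-0.7  -0.82  0.74] yaw err deg -0.12 tilt [0. 0.] gap -0.0
t 12.40 unit-from-mid-pivot x -45.0 y 60.1 z 135.2 F_unit [-0.55  0.42  1.61] yaw err deg -0.13 tilt [-0.  0.] gap 0.0
```

The left lever gives: over 10 mm past contact with a low force. Throw it.

```bash
python3 -m jog '[[-0.1,0,0,0,0,0,0],[-0.1,0,0,0,0,0,0],[-0.1,0,0,0,0,0,0],[-0.1,0,0,0,0,0,0],[-0.1,0,0,0,0,0,0],[0,0,0,0,0,0,0]]' >/dev/null; python3 h.py
python3 -m jog '[[-0.1,0,0,0,0,0,0],[-0.1,0,0,0,0,0,0],[-0.1,0,0,0,0,0,0],[-0.1,0,0,0,0,0,0],[-0.1,0,0,0,0,0,0],[0,0,0,0,0,0,0]]' >/dev/null; python3 h.py
python3 -m jog '[[-0.08,0,0,0,0,0,0],[-0.08,0,0,0,0,0,0],[0,0,0,0,0,0,0]]' >/dev/null; python3 h.py
```

```text
t 13.15 unit-from-mid-pivot x -19.8 y 60.0 z 134.9 F_unit [-0.11  0.01  1.02] yaw err deg -0.14 tilt [-0. -0.] gap -0.0
t 13.90 unit-from-mid-pivot x 5.5 y 59.9 z 135.3 F_unit [ 0.03  0.66 -0.44] yaw err deg -0.14 tilt [ 0.001 -0.   ] gap -0.0
t 14.28 unit-from-mid-pivot x 13.2 y 59.9 z 135.3 F_unit [-0.37 -0.02 -0.69] yaw err deg -0.13 tilt [0. 0.] gap -0.0
```

```bash
python3 -m jog '[[-0.06,0,0,0,0,0,0],[0,0,0,0,0,0,0]]' >/dev/null; python3 h.py
python3 -m jog '[[-0.04,0,0,0,0,0,0],[0,0,0,0,0,0,0]]' >/dev/null; python3 h.py
```

```text
t 14.53 unit-from-mid-pivot x 16.0 y 60.0 z 135.3 F_unit [-1.04  0.16 -0.39] yaw err deg -0.12 tilt [0. 0.] gap 0.0
t 14.78 unit-from-mid-pivot x 17.7 y 60.0 z 135.1 F_unit [-2.8  -0.5  -0.17] yaw err deg -0.12 tilt [-0.  0.] gap -0.0
```

```bash
python3 -m jog '[[0.6,0,0,0,0,0,0],[0.7,0,0,0,0,0,0],[0.7,0,0,0,0,0,0],[0,-0.6,0,0,0,0,0],[0,-0.6,0,0,0,0,0],[0,0,0,0,0,0,0],[-0.16,0,0,0,0,0,0],[-0.16,0,0,0,0,0,0],[0,0,0,0,0,0,0]]' >/dev/null; python3 h.py
python3 -m jog '[[-0.08,0,0,0,0,0,0],[-0.08,0,0,0,0,0,0],[0,0,0,0,0,0,0]]' >/dev/null; python3 h.py
python3 -m jog '[[-0.07,0,0,0,0,0,0],[0,0,0,0,0,0,0]]' >/dev/null; python3 h.py
```

```text
t 15.90 unit-from-mid-pivot x -65.8 y 0.5 z 134.7 F_unit [ 0.58  0.02 -0.12] yaw err deg -0.12 tilt [-0.001 -0.   ] gap -0.0
t 16.27 unit-from-mid-pivot x -58.2 y 0.1 z 135.2 F_unit [-0.14 -0.23  0.54] yaw err deg -0.12 tilt [-0. -0.] gap 0.0
t 16.52 unit-from-mid-pivot x -54.7 y 0.1 z 135.4 F_unit [-1.21 -0.41  0.35] yaw err deg -0.12 tilt [0. 0.] gap 0.0
```

```bash
python3 -m jog '[[-0.05,0,0,0,0,0,0],[0,0,0,0,0,0,0]]' >/dev/null; python3 h.py
```

```text
t 16.77 unit-from-mid-pivot x -52.2 y 0.1 z 135.3 F_unit [-0.25 -0.2   0.62] yaw err deg -0.12 tilt [0. 0.] gap -0.0
```

```bash
python3 -m jog '[[-0.06,0,0,0,0,0,0],[0,0,0,0,0,0,0]]' >/dev/null; python3 h.py
python3 -m jog '[[-0.06,0,0,0,0,0,0],[0,0,0,0,0,0,0]]' >/dev/null; python3 h.py
```

```text
t 17.02 unit-from-mid-pivot x -49.1 y 0.1 z 135.2 F_unit [ 0.51 -0.16  0.11] yaw err deg -0.13 tilt [0. 0.] gap 0.0
t 17.27 unit-from-mid-pivot x -46.1 y 0.1 z 135.2 F_unit [ 0.34 -1.11  0.46] yaw err deg -0.13 tilt [0. 0.] gap 0.0
```

The middle lever is free now. Throw it.

```bash
python3 -m jog '[[-0.1,0,0,0,0,0,0],[-0.1,0,0,0,0,0,0],[-0.1,0,0,0,0,0,0],[-0.1,0,0,0,0,0,0],[-0.1,0,0,0,0,0,0],[0,0,0,0,0,0,0]]' >/dev/null; python3 h.py
python3 -m jog '[[-0.1,0,0,0,0,0,0],[-0.1,0,0,0,0,0,0],[-0.1,0,0,0,0,0,0],[-0.1,0,0,0,0,0,0],[-0.1,0,0,0,0,0,0],[0,0,0,0,0,0,0]]' >/dev/null; python3 h.py
python3 -m jog '[[-0.08,0,0,0,0,0,0],[-0.1,0,0,0,0,0,0],[0,0,0,0,0,0,0]]' >/dev/null; python3 h.py
```

```text
t 18.02 unit-from-mid-pivot x -20.9 y 0.0 z 135.0 F_unit [-0.15  0.47  0.35] yaw err deg -0.14 tilt [-0. -0.] gap 0.0
t 18.77 unit-from-mid-pivot x 4.3 y -0.1 z 135.3 F_unit [ 0.19 -0.   -0.72] yaw err deg -0.13 tilt [ 0.001 -0.   ] gap -0.0
t 19.15 unit-from-mid-pivot x 13.2 y -0.0 z 135.4 F_unit [-0.09 -0.23 -0.3 ] yaw err deg -0.13 tilt [0.001 0.   ] gap 0.0
```

```bash
python3 -m jog '[[-0.06,0,0,0,0,0,0],[0,0,0,0,0,0,0]]' >/dev/null; python3 h.py
python3 -m jog '[[-0.04,0,0,0,0,0,0],[0,0,0,0,0,0,0]]' >/dev/null; python3 h.py
```

```text
t 19.40 unit-from-mid-pivot x 15.9 y -0.0 z 135.3 F_unit [-1.26  0.43 -0.49] yaw err deg -0.12 tilt [0. 0.] gap -0.0
t 19.65 unit-from-mid-pivot x 17.7 y 0.0 z 135.2 F_unit [-1.45  0.09  0.16] yaw err deg -0.12 tilt [-0.  0.] gap -0.0
```

```bash
python3 -m jog '[[-0.03,0,0,0,0,0,0],[0,0,0,0,0,0,0]]' >/dev/null; python3 h.py
python3 -m jog '[[0.6,0,0,0,0,0,0],[0.6,0,0,0,0,0,0],[0.6,0,-0.5,0,0,0,0],[0,-0.8,0,0,0,0,0],[0,-0.9,0,0,0,0,0],[0,-0.9,0,0,0,0,0],[0,-0.9,0,0,0,0,0],[0,-0.88,0,0,0,0,0],[0,0,0,0,0,0,0],[0,0,0,0,0,0,0]]' >/dev/null; python3 h.py
python3 - <<'E'
from station import ctrl
import cv2,numpy as np,pickle
c=[]
for n,(r,k) in {"scene":(150,240),"side":(110,270)}.items():
    f=ctrl.grab_frame(n)
    c.append(cv2.resize(f["color"][r:r+130,k:k+165],None,fx=2.4,fy=2.4*1.4,interpolation=cv2.INTER_CUBIC) if 0 else cv2.resize(f["color"][r:r+130,k:k+160],None,fx=2.5,fy=2.5,interpolation=cv2.INTER_CUBIC))
f=ctrl.grab_frame("wrist");pickle.dump(f,open("wrist.pkl","wb"))
top=np.hstack(c); w=cv2.resize(f["color"],(400,250))
bot=np.hstack([w,np.zeros_like(w)])
cv2.imwrite("pics/s2.png",np.vstack([top,bot])[:,:,::-1])
E
```

```text
t 19.90 unit-from-mid-pivot x 18.8 y -0.0 z 134.9 F_unit [-3.69 -0.75 -0.55] yaw err deg -0.12 tilt [-0.001 -0.   ] gap 0.0
t 21.15 unit-from-mid-pivot x -70.8 y -218.9 z 160.8 F_unit [-0.11  0.12  0.28] yaw err deg -0.15 tilt [ 0.002 -0.   ] gap -0.0
```

View pics/s2.png

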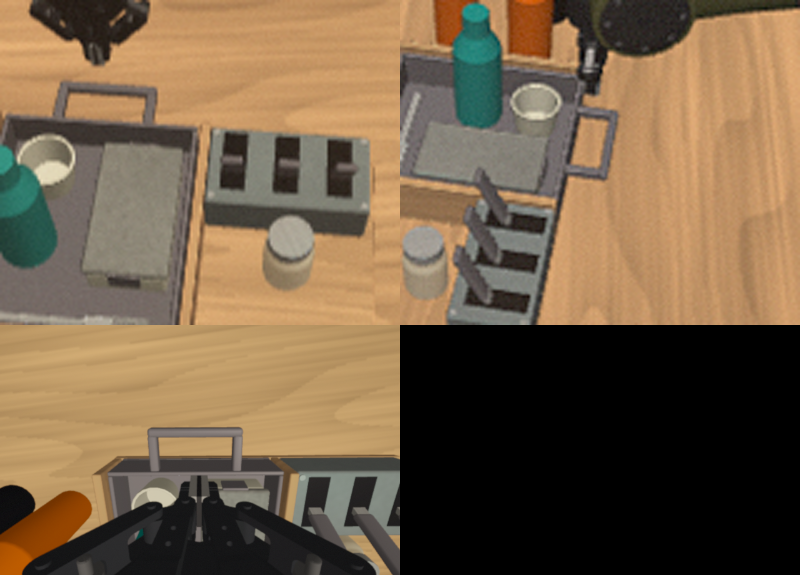

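All three levers lean away and are thrown. The wrist view shows the bar at full-image pixels (250..385, 172) and the tray front edge at about row 217. I'll check the gap by casting rays.

Run:
```python
import h,pickle
from h import *
F["wrist"]=pickle.load(open("wrist.pkl","rb"))
for u,v,z in((250,172,71),(312,172,71),(385,172,71),(250,217,66),(380,217,66)):
    p=pl("wrist",u,v,z)[:2]-P;print(u,v,np.round([p@X,p@Y],1))
```

```text
250 172 [ -99.2 -271.2]
312 172 [ -99.2 -223.4]
385 172 [ -99.1 -167. ]
250 217 [ -60.9 -274.7]
380 217 [ -60.8 -167.8]
```

The gap is from about -92 to -48 and the fingers sit at -82..-60, so it is clear. Lower them and pull.

```bash
python3 -m jog '[[0,0,0.8,0,0,0,0],[0,0,0.8,0,0,0,0],[0,0,0.6,0,0,0,0],[0,0,0,0,0,0,0],[0.08,0,0,0,0,0,0],[0.08,0,0,0,0,0,0],[0,0,0,0,0,0,0]]' >/dev/null; python3 h.py
python3 -m jog '[[0.06,0,0,0,0,0,0],[0.06,0,0,0,0,0,0],[0.06,0,0,0,0,0,0],[0,0,0,0,0,0,0]]' >/dev/null; python3 h.py
```

```text
t 22.18 unit-from-mid-pivot x -78.9 y -218.6 z 51.6 F_unit [0.7  0.42 0.83] yaw err deg -0.11 tilt [0.002 0.   ] gap -0.0
t 22.68 unit-from-mid-pivot x -88.2 y -218.8 z 50.7 F_unit [1.36 0.05 1.31] yaw err deg -0.11 tilt [ 0.001 -0.   ] gap 0.0
```

```bash
python3 -m jog '[[0.06,0,0,0,0,0,0],[0.06,0,0,0,0,0,0],[0.06,0,0,0,0,0,0],[0.06,0,0,0,0,0,0],[0.06,0,0,0,0,0,0],[0.06,0,0,0,0,0,0],[0.06,0,0,0,0,0,0],[0.06,0,0,0,0,0,0],[0.06,0,0,0,0,0,0],[0.06,0,0,0,0,0,0],[0.06,0,0,0,0,0,0],[0.06,0,0,0,0,0,0]]' >/dev/null; python3 h.py
python3 -m jog '[[0.06,0,0,0,0,0,0],[0.06,0,0,0,0,0,0],[0.06,0,0,0,0,0,0],[0.06,0,0,0,0,0,0],[0.06,0,0,0,0,0,0],[0.06,0,0,0,0,0,0],[0.06,0,0,0,0,0,0],[0.06,0,0,0,0,0,0],[0.06,0,0,0,0,0,0],[0,0,0,0,0,0,0]]' >/dev/null; python3 h.py
```

```text
t 24.18 unit-from-mid-pivot x -124.5 y -218.8 z 50.2 F_unit [ 3.28 -1.72  1.51] yaw err deg -0.12 tilt [-0. -0.] gap 0.0
t 25.43 unit-from-mid-pivot x -151.9 y -218.3 z 49.9 F_unit [ 1.18 -0.02  0.75] yaw err deg -0.12 tilt [-0.001  0.001] gap 0.0
```

```bash
python3 -m jog '[[0.06,0,0,0,0,0,0],[0.06,0,0,0,0,0,0],[0,0,0,0,0,0,0]]' >/dev/null; python3 h.py
python3 -m jog '[[0.05,0,0,0,0,0,0],[0,0,0,0,0,0,0]]' >/dev/null; python3 h.py
```

```text
t 25.80 unit-from-mid-pivot x -157.8 y -218.4 z 50.0 F_unit [0.9  0.89 0.06] yaw err deg -0.12 tilt [-0.001  0.001] gap 0.0
t 26.05 unit-from-mid-pivot x -160.1 y -218.5 z 50.2 F_unit [ 1.33  0.74 -0.11] yaw err deg -0.12 tilt [-0.001  0.   ] gap 0.0
```

```bash
python3 -m jog '[[0.05,0,0,0,0,0,0],[0,0,0,0,0,0,0]]' >/dev/null; python3 h.py
python3 -m jog '[[0.04,0,0,0,0,0,0],[0,0,0,0,0,0,0]]' >/dev/null; python3 h.py
python3 -m jog '[[0.04,0,0,0,0,0,0],[0,0,0,0,0,0,0]]' >/dev/null; python3 h.py
```

```text
t 26.30 unit-from-mid-pivot x -162.5 y -218.6 z 50.2 F_unit [ 1.55  1.64 -1.03] yaw err deg -0.12 tilt [-0.  0.] gap 0.0
t 26.55 unit-from-mid-pivot x -164.4 y -218.6 z 50.3 F_unit [ 2.32  0.08 -0.72] yaw err deg -0.11 tilt [-0.  0.] gap 0.0
t 26.80 unit-from-mid-pivot x -166.3 y -218.6 z 50.3 F_unit [ 1.7   0.37 -0.86] yaw err deg -0.11 tilt [0. 0.] gap -0.0
```

```bash
python3 -m jog '[[0.04,0,0,0,0,0,0],[0,0,0,0,0,0,0]]' >/dev/null; python3 h.py
python3 -m jog '[[0.03,0,0,0,0,0,0],[0,0,0,0,0,0,0]]' >/dev/null; python3 h.py
```

```text
t 27.05 unit-from-mid-pivot x -166.3 y -218.5 z 50.5 F_unit [13.42 -1.16 -8.83] yaw err deg -0.11 tilt [ 0.005 -0.   ] gap 0.0
t 27.30 unit-from-mid-pivot x -166.3 y -218.4 z 50.6 F_unit [ 21.1   -4.37 -13.77] yaw err deg -0.10 tilt [ 0.009 -0.001] gap 0.0
```

At the stop. Release forward into the gap, lift clear, back away and check.

```bash
python3 -m jog '[[-0.2,0,0,0,0,0,0],[-0.15,0,0,0,0,0,0],[0,0,0,0,0,0,0],[0,0,-0.4,0,0,0,0],[0,0,-0.8,0,0,0,0],[0,0,-0.8,0,0,0,0],[0,0,-0.8,0,0,0,0],[0.6,0,0,0,0,0,0],[0.6,0,0,0,0,0,0],[0,0,0,0,0,0,0],[0,0,0,0,0,0,0]]' >/dev/null; python3 h.py
python3 - <<'E'
from station import ctrl
import cv2,numpy as np
c=[cv2.resize(ctrl.grab_frame(n)["color"][r:r+200,k:k+200],None,fx=2,fy=2,interpolation=cv2.INTER_CUBIC) for n,r,k in(("scene",120,220),("side",80,240))]
cv2.imwrite("pics/s3.png",np.hstack(c)[:,:,::-1])
E
```

```text
t 28.68 unit-from-mid-pivot x -212.2 y -218.5 z 190.3 F_unit [-0.85  0.63 -0.21] yaw err deg -0.11 tilt [0. 0.] gap -0.0
```

View pics/s3.png

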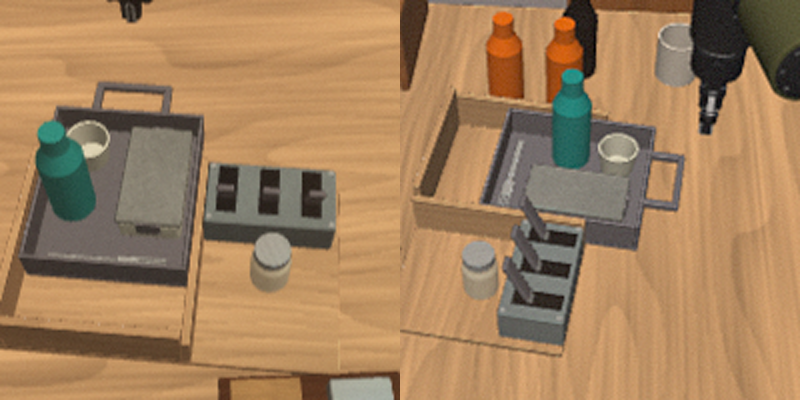

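The tray is out and its contents are upright. The levers are thrown and the arm is clear. Handing in.

```bash
python3 -c "
from station import ctrl
print(ctrl.hand_in())"
```

```text
the job is handed in; nothing more can be done
None
```

I threw all three levers (right, then left, then middle), drew the tray out to its stop and let go, with everything in it upright and the arm clear, and handed the job in at about 29 s; the highest force I read on a lever was about 15 N, on the blocked middle one.

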